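Neutral the drive and hold the cutter guard open

ROBOT

A 6-joint arm with a two-finger parallel gripper is mounted at the origin on the work surface. World frame = base frame: x ahead of the robot, y to its left, z up, the work surface at z = 0. Lengths are in m, angles in rad, forces in N, time in s.
With the tool pointing down it reaches from about 0.35 to 0.975 m from the base axis. Payload 4.9 kg.
Tool frame: the origin (TCP) lies at the very end of the fingers, on their centre line; the grasp point (between the pads) lies 19 mm behind it (manip.grasp_offset is the distance from the TCP to the grasp point, in m); z points along the fingers, y is the line along which they close (so a half turn about z gives the same grasp; the last joint's range is limited). The gripper opens to 85 mm and grips with 20 to 120 N. Pads are 22 mm wide; open, the fingers measure 114 mm over their backs; the gripper's body (76 mm by 85 mm) begins 54 mm behind the grasp point. The pads swing forward as they close: fully open they stand 13 mm farther back than shut.
Start: joints at [1.019, 0.053, 1.613, -0, 1.476, -0.119], TCP at [0.262, 0.567, 0.231] pointing down, gripper open.
Joint ranges: [-3.01, 3.01], [-1.01, 2.22], [0.06, 2.58], [-1.02, 4.17], [0.09, 2.62], [-3.14, 3.14]. Speed limits (rad/s): [2.57, 2.57, 3.14, 3.14, 3.14, 3.14].

INTERFACE

Orientations are given as a unit quaternion [w, x, y, z].
In Python, from plant import manip, eyes, job_done, models gives the robot as it stands.
- The arm moves only by the tool servo_tool, never from a script. Its argument "motion" is one flat list of numbers, 5 for each row, row after row: the opening, from -1 (shut) to 1 (fully open), then the shift along the tool's x, y, z normalised to -1 to 1, where 1 is 120 mm, then the turn about the tool's z normalised to -1 to 1, where 1 is 45 degrees. A call has 1 to 5 rows; each row is the pose to reach, as a shift and turn from the pose commanded when the call began, along the tool's axes at that moment; what a row does not reach only later rows make up. A row lasts 1/8 s, in which the tool goes at most 62.5 mm and 10.7 degrees, less where a joint would pass 70% of its speed; a pose out of reach is approached as far as the arm can. A call with a number of a shift or a turn outside -1 to 1 is refused whole. A call with a gripper value outside its range is refused whole. The fingers move at their own pace and stop on an object; the grip force is fixed at half the most. Time passes only in rows, so rows that repeat a pose let the fingers close. It gives the time, the measured TCP pose, the force, the opening and the grip force at its end, in the units of the state.
- manip.state(): the state, without advancing time (a new reading comes with each control period).
- eyes.grab_frame(name): name is "scene" or "top" or "wrist"; returns (picture, depth): 480x640x3 uint8, red, green, blue; 480x640 float32, m along the optical axis (not along the pixel's ray), 0 where there is no reading.
- eyes.camera_params(name): a dict with "fov_y" (degrees; the focal length in pixels is half the picture's height over the tangent of half this angle, whatever the lens; pixels are square), "cx", "cy" (the principal point, pixels), "D" ([k1, k2, p1, p2, k3] as OpenCV has them; the pictures are not rectified), "pose" (4x4, takes a point from camera to world coordinates); the wrist camera has in their place "T_tool_cam" (4x4, takes a point from camera to tool coordinates, whose origin is the TCP and whose axes are the flange's). Camera axes: x right, y up, looking along -z (the intrinsics and any distortion apply to the point x, -y, -z); pixel columns grow to the right and rows downward; lengths in m; the calibration is good to about 2 mm. A picture is of the moment at which its call begins: read the wrist's pose just before it. camera_params takes no time and is no camera call.
- job_done(): hands the job in; it is judged then, once.
Trained networks look in the newest picture that a camera, given by its name, has taken for a name from the list of things; names that differ only in an ending like _2 or _b are one class to them, and where a whole thing is asked for, a point or a joint stands for the part that bears it (a point fixed in the world has none). Each returns a list of dicts, best first, with "p" (0 to 1); they miss things now and then, are a little off and sometimes report something else, mostly with a low value. They report only what shows in the picture. A call takes as long as a camera call. They do not tell look-alikes from the thing itself.
- models.regions_of(camera, label): "mask" (480x640 bool, what is visible of it) and "pixel" ([column, row] in pixels, amid what is visible of it).
The state is a dict: "time": time; "joint_pos": joint angles; "joint_vel": joint speeds; "joint_efforts": joint torques, N m; "tool_pos": TCP position; "tool_rot": TCP orientation; "contact_force": force on the tool from outside, world axes, zero at the start; "ft_torque": the same for the moment, N m; "gripper_width": opening from 0.0 (shut) to 1.0 (fully open); "grasp_force": force on a finger pad.
Only numpy, scipy, OpenCV 4.12 (cv2) and the standard library are available. Lean on these libraries where they do the work, as an engineer would, in place of code of your own. Each camera call takes 0.05 s, during which the arm holds its last target. There are 200 camera calls.

TASK

At the tool-measuring station, move the red-knobbed drive lever out of its red end notch into the green neutral notch in the middle, and leave it there. Only then lift the clear hinged guard by its yellow bar and hold it open at 45 degrees, level with the green mark on the side scales, so that the cutter inside can be viewed; the guard springs shut if let go, so finish still holding it steady there in the gripper. Leave the steel block, the tool holder and the jar where they stand.

Things in the scene. Friction and masses are not known exactly. Their poses are not given: they have to be found in the camera images.
- station: Grey open box, fixed, 180 (x) by 200 (y) by 90 mm high, foot plate 200 by 220. Origin: centre of underside; x from hinge side to bar side, away from the robot. A brass V block with an end mill lies inside. Thin aluminium arcs (radius 115 mm about the hinge axis, at y = -112 and 112 mm, top 205 mm above table) carry white ticks at 15, 30, 60, 75 degrees, a wide green one at 45
- guard (a joint): Guard angle, rad: 0 shut (level), 0.785 = 45 degrees, stop 1.3. Clear panel 172 mm (out from hinge) by 200 mm, 8 mm thick at its black ends and orange side edges, 0.35 kg, hinged along the station's y at the robot-side edge; the far edge goes up and back towards the robot. Gravity and a spring shut it from every angle: about 3 N at the bar holds it
- guard_bar (a point): Middle of the guard's round yellow bar, 14 mm diameter, 130 long, along the station's y, on two 10 mm steel posts 62 mm either side of the middle. Moves with the guard: 155 mm from the hinge axis along the panel and 44 mm off it (33 mm clear between bar and panel); with the guard shut 138 mm above the table. Fixed to the guard, so it turns with it; it can turn between the fingers
- guard_hinge (a point): Middle of the guard's hinge axis, 94 mm above the table, 85 mm towards the robot from the station's origin. The axis runs along the station's y axis
- lever_base: Grey lever housing, fixed, black foot 95 (x) by 150 (y) mm. Origin: centre of underside, z up. The lever swings in the housing's y-z plane between two notched aluminium plates 18 mm either side of it in x, whose tops reach 66 mm from the pivot; a green spot marks the middle notch, red spots the end notches
- lever (a joint): Lever angle, rad: 0 upright in the green middle (neutral) notch; +0.5 and -0.5 are the red end notches, stops at 0.6. Positive leans to the housing's -y side. Starts in the +0.5 notch. A sprung detent pulls it into the nearest notch (ridges at +0.25 and -0.25); passing a ridge takes about 6 N at the knob
- lever_knob (a point): Centre of the red ball knob, 28 mm diameter, at the end of the lever's 9 mm steel rod, 115 mm from the pivot; 160 mm above the table when the lever is upright
- lever_pivot (a point): Lever pivot, 45 mm above the table at the housing's centre; its axis runs along the housing's x axis
- gauge_block: Bystander: loose steel block 50 by 50 by 30 mm, origin at the centre of its underside
- tool_holder: Bystander: loose steel tool holder, round, 60 mm across and 75 mm high, origin at the centre of its underside
- jar: Bystander: loose closed jar, 52 mm across and 60 mm high, origin at the centre of its underside
Things that resemble listed ones, but are neither listed nor needed, are in the scene too. Of the things that look like the lever_base, the smallest one is meant.

How it is judged:
On the way, in this order (a step that is already met when the one before it is completed fails the run):
1. the lever sits in the green middle notch (value of joint lever between -0.1 and 0.1 rad), for 0.3 s.
2. the guard is held by the gripper at 45 degrees (value of joint guard between 0.68 and 0.89 rad and contact force between the fingers and station above 0.8 N), for 0.3 s.
At the end, for the whole second after the job is handed in: The guard is at 45 degrees within 6 degrees (0.68 to 0.89 rad), still (under 0.1 rad/s) and carried by the gripper's fingers (over 0.8 N on the station and its guard), the lever is in the middle notch (within 0.1 rad of upright), and the bystanders are within 20 mm of where they stood (all of step 1 and all of step 2 and velocity of joint guard between -0.1 and 0.1 rad/s and distance of each of gauge_block, tool_holder, jar from where it was at the start of the episode below 0.02 m); the arm keeps its last pose, push and grip.
It fails at once if the guard is raised (more than 0.2 rad) while the lever is out of neutral (value of joint guard above 0.2 rad and not (value of joint lever between -0.1 and 0.1 rad)).
It fails at once if a bystander is knocked (moved 20 mm or tipped) (distance of any of gauge_block, tool_holder, jar from where it was at the start of the episode above 0.02 m or angle between any of gauge_block, tool_holder, jar's own z axis and vertical above 0.35 rad).
It also fails if it takes over 54 s, if anything falls off the work surface, if the arm or the gripper's body presses on something with over 40 N, if the wrist force passes 120 N, or if a joint passes its speed limit or range.

## Working session

There is one attempt and no reset: what is moved stays moved. The work goes in short steps, Python scripts to look and compute and a tool call to move; the robot and the scene stay as the last step left them, time stands still between calls to the robot, and variables do not carry over. Pictures are saved under pics/ and viewed, at most 10 in all, crops included, and the job is handed in when it is done.

Besides the shell and the picture viewer there is one more tool, called after "Call:" as name(argument=value, ...), one argument or row to a line, values as JSON. servo_tool: Moves the arm, as the interface text tells. Its arguments: {"type":"object","properties":{"motion":{"type":"array","items":{"type":"number","minimum":-1,"maximum":1}}},"required":["motion"]}

```bash
mkdir -p pics; cat > h.py <<'E'
import numpy as np, cv2
from plant import manip, eyes, models
from scipy.spatial.transform import Rotation as R
def K(c):
    f=240/np.tan(np.radians(c["fov_y"])/2)
    return np.array([[f,0,c["cx"]],[0,f,c["cy"]],[0,0,1.]]),np.array(c["D"],float)
def tool(s=None):
    s=s or manip.state(); T=np.eye(4); q=s["tool_rot"]; T[:3,:3]=R.from_quat([q[1],q[2],q[3],q[0]]).as_matrix(); T[:3,3]=s["tool_pos"]; return T
def pose(n,c):
    return tool()@np.array(c["T_tool_cam"]) if n=="wrist" else np.array(c["pose"])
def pts(n,uv,d,P=None):  # pixels Nx2, depth N -> world
    c=eyes.camera_params(n); k,D=K(c); P=pose(n,c) if P is None else P
    x=cv2.undistortPoints(np.array(uv,float).reshape(-1,1,2),k,D).reshape(-1,2); d=np.asarray(d,float)
    pc=np.c_[x[:,0]*d,-x[:,1]*d,-d]
    return pc@P[:3,:3].T+P[:3,3]
def save(im,f): cv2.imwrite(f,im[:,:,::-1])
E
cat > a.py <<'E'
from h import *
print(manip.state(), manip.grasp_offset)
for n in ("scene","top"):
    im,d=eyes.grab_frame(n); save(im,f"pics/{n}0.png"); np.savez(f"{n}0.npz",im=im,d=d)
    c=eyes.camera_params(n); print(n,c["fov_y"],np.round(c["pose"],3).tolist())
    for l in ("station","guard_bar","lever_base","lever_knob","gauge_block","tool_holder","jar"):
        for r in models.regions_of(n,l):
            m=r["mask"]&(d>0); v,u=np.nonzero(m)
            if len(u)==0: continue
            w=pts(n,np.c_[u,v],d[m]); print(l,round(r["p"],2),np.round(r["pixel"]),len(u),np.round(np.median(w,0),3),np.round(np.percentile(w,2,0),3),np.round(np.percentile(w,98,0),3))
E
python3 a.py
```

```text
{'time': 0.0, 'joint_pos': array([ 1.01900822e+00,  5.33549642e-02,  1.61428954e+00, -1.90293912e-05,
        1.47595921e+00, -1.19012279e-01]), 'joint_vel': array([ 0.00020838, -0.00037731, -0.00025333,  0.00076442, -0.00157531,
        0.00072267]), 'joint_efforts': array([ 2.39480774e-03, -3.93650222e+01, -3.70191729e+01,  7.90890749e-05,
        6.76621363e-03,  1.64208154e-05]), 'tool_pos': array([0.26180937, 0.56684936, 0.23006683]), 'tool_rot': array([-3.22024740e-04,  2.14702186e-01,  9.76679047e-01, -9.52620050e-04]), 'contact_force': array([0.41333792, 0.99172623, 0.21625655]), 'ft_torque': array([ 0.0374112 ,  0.0193271 , -0.00604285]), 'grasp_force': 0.0, 'gripper_width': 1.0004985292767357} 0.0187
scene 44.14964843094619 [[-0.514, -0.627, 0.585, 1.452], [0.858, -0.371, 0.356, 0.552], [-0.006, 0.684, 0.729, 1.254], [0.0, 0.0, 0.0, 1.0]]
station 0.76 [281. 238.] 6167 [ 0.575 -0.107  0.094] [ 0.455 -0.24   0.007] [ 0.651 -0.014  0.18 ]
guard_bar 0.58 [281. 229.] 3549 [ 0.551 -0.125  0.096] [ 0.456 -0.232  0.09 ] [ 0.638 -0.022  0.145]
lever_base 0.74 [422. 231.] 4215 [0.335
[... 1691 characters left out ...]
01] [0.608 0.238 0.155]
lever_knob 0.6 [273. 229.] 270 [0.559 0.135 0.101] [0.544 0.098 0.037] [0.574 0.188 0.159]
lever_knob 0.59 [155. 142.] 596 [0.739 0.395 0.208] [0.719 0.381 0.066] [0.762 0.414 0.248]
lever_knob 0.56 [240. 342.] 465 [0.309 0.19  0.236] [0.28  0.175 0.07 ] [0.327 0.208 0.249]
gauge_block 0.79 [352. 152.] 416 [ 0.776 -0.041  0.029] [ 0.75  -0.067  0.006] [ 0.804 -0.014  0.035]
gauge_block 0.62 [386. 239.] 7811 [ 0.537 -0.129  0.095] [ 0.444 -0.242  0.004] [ 0.633 -0.017  0.18 ]
gauge_block 0.44 [386. 239.] 6792 [ 0.543 -0.131  0.095] [ 0.453 -0.235  0.09 ] [ 0.633 -0.028  0.143]
jar 0.98 [527. 219.] 468 [ 0.606 -0.475  0.056] [ 0.585 -0.502  0.008] [ 0.63  -0.458  0.062]
```

```bash
python3 - <<'E'
import cv2
a=cv2.imread('pics/scene0.png');b=cv2.imread('pics/top0.png')
c=cv2.resize(a[170:330,200:440],None,fx=3,fy=3,interpolation=cv2.INTER_CUBIC)
cv2.imwrite('pics/crop0.png',c)
c=cv2.resize(b[130:290,220:460],None,fx=3,fy=3,interpolation=cv2.INTER_CUBIC)
cv2.imwrite('pics/crop1.png',c)
E
```

```text
(no output)
```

View pics/scene0.png

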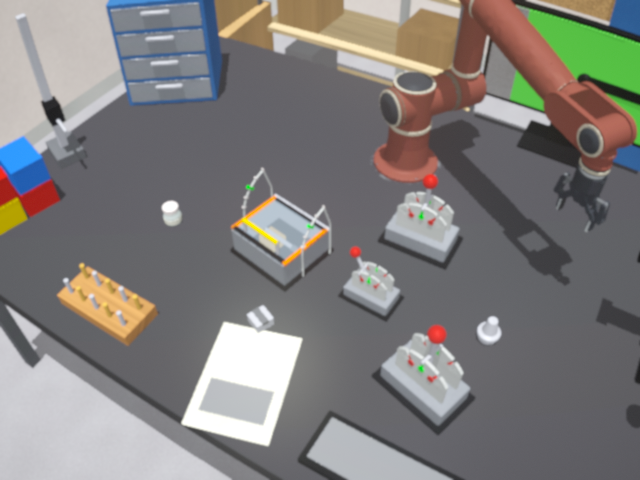

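View pics/crop0.png

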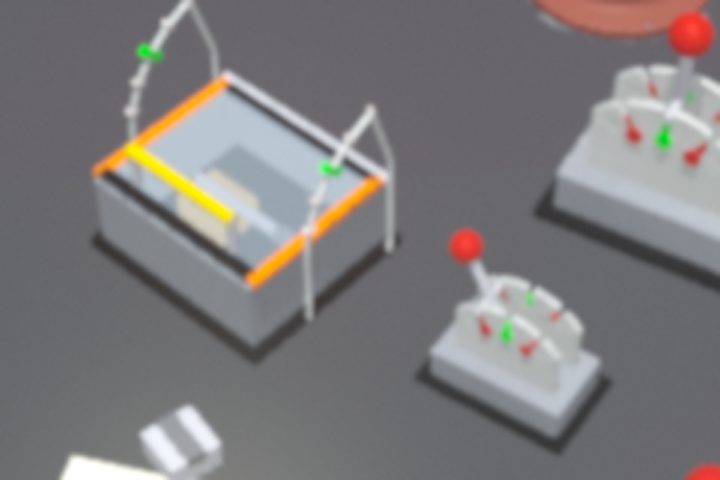

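View pics/crop1.png

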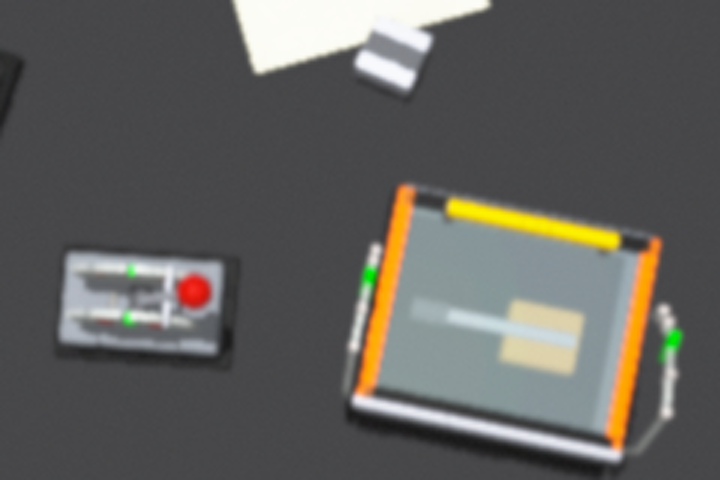

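The three red-knob levers stand at scene pixels (429,188), (433,337) and (359,252). The crop confirms the one at (359,252) is the smallest and leans towards the station. The yellow bar is at scene (262,231) and the steel block at (260,317).

```bash
cat > b.py <<'E'
from h import *
from scipy.optimize import least_squares
def ray(n,uv):
    a=pts(n,[uv],[.5])[0];b=pts(n,[uv],[1.])[0];return a,(b-a)/np.linalg.norm(b-a)
rays={}
for n in ("scene","top"):
    z=np.load(f"{n}0.npz");im,d=z["im"],z["d"];hsv=cv2.cvtColor(im,cv2.COLOR_RGB2HSV)
    v,u=np.indices(d.shape);w=pts(n,np.c_[u.ravel(),v.ravel()],d.ravel()).reshape(480,640,3)
    H,S,V=[hsv[:,:,i].astype(int) for i in range(3)]
    red=((H<6)|(H>174))&(S>150)&(V>80)&(d>0)
    box={"scene":(340,240,378,266),"top":(265,205,305,245)}[n]
    B=np.zeros_like(red);B[box[1]:box[3],box[0]:box[2]]=1
    k,l,st,ce=cv2.connectedComponentsWithStats((red&B).astype(np.uint8)); i=1+np.argmax(st[1:,4])
    m=(l==i)&(w[:,:,2]>.1)&(w[:,:,2]<.2); p=w[m]
    c=eyes.camera_params(n)["pose"][:3,3]
    f=least_squares(lambda q:np.linalg.norm(p-q,axis=1)-.014,p.mean(0)+.01*(p.mean(0)-c)/np.linalg.norm(p.mean(0)-c),loss="soft_l1",f_scale=.002)
    print(n,"knob",m.sum(),ce[i],"sphere",np.round(f.x,4)); rays["k"+n]=ray(n,ce[i])
    yl=(H>=22)&(H<=33)&(S>150)&(d>0)
    box={"scene":(225,200,340,290),"top":(340,180,450,230)}[n]
    B[:]=0;B[box[1]:box[3],box[0]:box[2]]=1
    m=yl&B; vv,uu=np.nonzero(m); P=w[m&(w[:,:,2]>.13)&(w[:,:,2]<.155)]
    q=np.c_[uu,vv].astype(float);mu=q.mean(0);ax=np.linalg.svd(q-mu,full_matrices=False)[2][0];t=(q-mu)@ax
    e=[mu+ax*t.min(),mu+ax*t.max()]; e.sort(key=lambda x:-x[0] if n=="scene" else x[0]); print("bar px",e,"depth median",np.round(np.median(P,0),4),len(P))
    ext=np.linalg.svd(P-P.mean(0),full_matrices=False)[2][0];tt=(P-P.mean(0))@ext;print(" ends",np.round(P.mean(0)+np.outer([tt.min(),tt.max()],ext),4),ext)
    rays["a"+n]=ray(n,e[0]);rays["b"+n]=ray(n,e[1])
    # lever housing axis from low box top
    m=(w[:,:,0]>.49)&(w[:,:,0]<.63)&(w[:,:,1]>.07)&(w[:,:,1]<.26)&(w[:,:,2]>.012)&(w[:,:,2]<.09)
    r=cv2.minAreaRect((w[m][:,:2]*1000).astype(np.float32));print(" housing",r)
    m=(H>50)&(H<70)&(S>150)&(w[:,:,0]>.45)&(w[:,:,0]<.65)&(w[:,:,1]>.1)&(w[:,:,1]<.24)
    print(" green",np.round(w[m].mean(0),3) if m.any() else None)
for x in "kab":
    (a,u),(b,v)=rays[x+"scene"],rays[x+"top"]
    s=np.linalg.lstsq(np.c_[u,-v],b-a,rcond=None)[0];p,q=a+s[0]*u,b+s[1]*v
    print(x,np.round((p+q)/2,4),"gap",np.linalg.norm(p-q))
E
python3 b.py
```

```text
scene knob 77 [354.82051282 251.5       ] sphere [0.5591 0.1097 0.1455]
bar px [array([275.87486936, 242.17837231]), array([241.80503812, 218.27791596])] depth median [ 0.6163 -0.1482  0.1428] 149
 ends [[ 0.6028 -0.2113  0.1423]
 [ 0.6291 -0.0809  0.1433]] [0.19744879 0.98028854 0.00695362]
 housing ((566.2994384765625, 166.24969482421875), (142.3428955078125, 88.40214538574219), 86.37271881103516)
 green [0.581 0.163 0.089]
top knob 87 [284.14942529 226.67816092] sphere [0.5583 0.1088 0.1447]
bar px [array([350.60664296, 195.21366375]), array([426.20681939, 209.93812168])] depth median [ 0.6147 -0.1455  0.1423] 309
 ends [[ 0.6271 -0.08    0.1421]
 [ 0.6018 -0.2105  0.142 ]] [-1.91097776e-01 -9.81570979e-01 -2.32208263e-04]
 housing ((562.7157592773438, 166.03744506835938), (143.99783325195312, 91.51197052001953), 83.46302032470703)
 green [0.542 0.167 0.096]
k [0.5593 0.1093 0.15  ] gap 0.0001633598010393908
a [ 0.639  -0.0533  0.167 ] gap 0.035582175251799165
b [ 0.6032 -0.21    0.1437] gap 0.0009507796641556566
```

Call:
servo_tool(
  motion=[1,-0.4,-0.25,0,0,1,-0.8,-0.5,0,0,1,-1,-0.62,0,0],
)

```text
time: 1.18
tool_pos: [0.341, 0.4476, 0.2314]
tool_rot: [0.0, 0.216, 0.976, -0.0]
contact_force: [-0.1, 0.2, 0.1]
gripper_width: 0.994
grasp_force: 0.0
```

Call:
servo_tool(
  motion=[1,-0.4,-0.25,0,0,1,-0.8,-0.5,0,0,1,-1,-0.62,0,0],
)

```text
time: 1.55
tool_pos: [0.4188, 0.3295, 0.2315]
tool_rot: [0.0, 0.216, 0.976, 0.0]
contact_force: [0.8, -0.7, 0.4]
gripper_width: 0.997
grasp_force: 0.0
```

Call:
servo_tool(
  motion=[1,-0.4,-0.25,0,0,1,-0.8,-0.5,0,0,1,-1,-0.62,0,0],
)

```text
time: 1.92
tool_pos: [0.4965, 0.2115, 0.2315]
tool_rot: [0.0, 0.216, 0.976, -0.0]
contact_force: [-0.3, -0.8, 0.4]
gripper_width: 1.0
grasp_force: 0.0
```

Call:
servo_tool(
  motion=[1,-0.3,-0.2,0,0.22,1,-0.6,-0.4,0,0.44,1,-0.8,-0.55,0,0.66,1,-0.8,-0.55,0,0.88,1,-0.8,-0.55,0,1],
)

```text
time: 2.55
tool_pos: [0.555, 0.113, 0.2313]
tool_rot: [-0.0, 0.574, 0.819, -0.0]
contact_force: [0.2, 1.0, 0.6]
gripper_width: 0.999
grasp_force: 0.0
```

Call:
servo_tool(
  motion=[1,0,0,0,0.22,1,0,0,0,0.44,1,0,0,0,0.57,1,0,0,0,0.57],
)

```text
time: 3.05
tool_pos: [0.5548, 0.1136, 0.2314]
tool_rot: [0.0, 0.739, 0.673, 0.0]
contact_force: [-0.1, 0.5, 0.2]
gripper_width: 0.999
grasp_force: 0.0
```

```bash
cat > c.py <<'E'
from h import *
from scipy.optimize import least_squares
T=tool(); im,d=eyes.grab_frame("wrist"); save(im,"pics/w1.png")
c=eyes.camera_params("wrist");P=T@np.array(c["T_tool_cam"])
v,u=np.indices(d.shape);w=pts("wrist",np.c_[u.ravel(),v.ravel()],d.ravel(),P).reshape(480,640,3)
hsv=cv2.cvtColor(im,cv2.COLOR_RGB2HSV);H,S=hsv[:,:,0],hsv[:,:,1]
m=((H<6)|(H>174))&(S>150)&(d>0)&(np.linalg.norm(w-[.559,.109,.146],axis=2)<.03);p=w[m]
f=least_squares(lambda q:np.linalg.norm(p-q,axis=1)-.014,p.mean(0)-[0,0,.01],loss="soft_l1",f_scale=.002)
print(m.sum(),f.x,"tool frame",np.linalg.inv(T)@np.r_[f.x,1])
g=(H>50)&(H<70)&(S>150)&(d>0)&(d<.5)
k,l,st,ce=cv2.connectedComponentsWithStats(g.astype(np.uint8))
for i in range(1,k):
    if st[i,4]>10: print("green",ce[i],np.round(w[l==i].mean(0),4))
E
python3 c.py
```

```text
1385 [0.55925799 0.1088343  0.14590452] tool frame [-0.00431189  0.00488787  0.08545773  1.        ]
green [353.65625 150.8125 ] [0.5808 0.1633 0.0991]
green [301.9  152.65] [0.5433 0.1654 0.0984]
green [347.14685315 426.05594406] [ 0.5588 -0.0164  0.171 ]
```

View pics/w1.png

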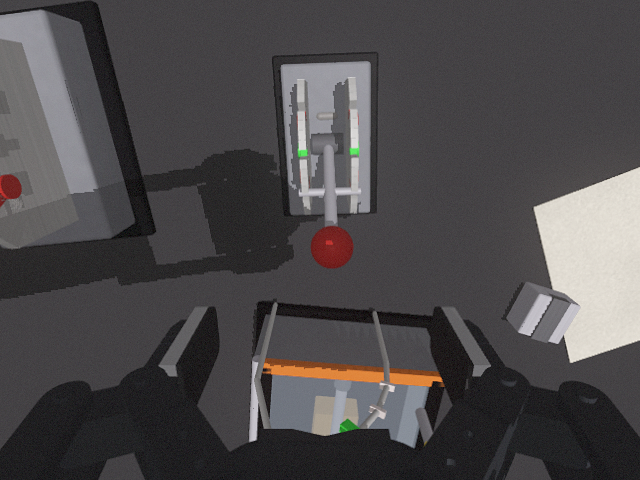

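The smallest lever's knob is at pixel (332,247), leaning toward the station, with green spots at (302,153) and (354,151). The measured centre (0.559, 0.109, 0.146) agrees with the fixed cameras. I'll descend and grip.

Call:
servo_tool(
  motion=[1,-0.036,0.04,0.15,-0.05,1,-0.036,0.04,0.3,-0.05,1,-0.036,0.04,0.45,-0.05,1,-0.036,0.04,0.58,-0.05,1,-0.036,0.04,0.58,-0.05],
)

```text
time: 3.72
tool_pos: [0.5579, 0.1088, 0.1594]
tool_rot: [-0.001, 0.727, 0.687, -0.001]
contact_force: [-0.1, -0.1, 0.8]
gripper_width: 1.001
grasp_force: 0.0
```

Call:
servo_tool(
  motion=[-1,0,0,0,0,-1,0,0,0,0,-1,0,0,0,0,-1,0,0,0,0,-1,0,0,0,0],
)

```text
time: 4.35
tool_pos: [0.5592, 0.1088, 0.1618]
tool_rot: [0.0, 0.727, 0.687, 0.0]
contact_force: [-0.3, 0.3, 0.3]
gripper_width: 0.001
grasp_force: 0.0
```

I took the grasp offset the wrong way, so the fingers shut just above the knob without touching it. I'll reopen and go lower.

Call:
servo_tool(
  motion=[1,0,0,0,0,1,0,0,0,0,1,0,0,0,0,1,0,0,0,0,1,0,0,0,0],
)

```text
time: 4.97
tool_pos: [0.5592, 0.1089, 0.1617]
tool_rot: [0.0, 0.727, 0.687, 0.0]
contact_force: [-0.3, 0.0, -0.5]
gripper_width: 1.002
grasp_force: 0.0
```

Call:
servo_tool(
  motion=[1,0,0,0.1,0,1,0,0,0.2,0,1,0,0,0.3,0,1,0,0,0.3,0],
)

```text
time: 5.48
tool_pos: [0.5579, 0.1087, 0.1235]
tool_rot: [-0.001, 0.727, 0.687, -0.001]
contact_force: [0.1, 0.2, -0.3]
gripper_width: 1.0
grasp_force: 0.0
```

Call:
servo_tool(
  motion=[-1,0,0,0,0,-1,0,0,0,0,-1,0,0,0,0,-1,0,0,0,0,-1,0,0,0,0],
)

```text
time: 6.1
tool_pos: [0.5591, 0.1086, 0.1264]
tool_rot: [0.0, 0.727, 0.687, -0.0]
contact_force: [-4.3, -1.5, 5.5]
gripper_width: 0.294
grasp_force: 58.7
```

Call:
servo_tool(
  motion=[-1,0.086,0,-0.042,0,-1,0.176,0,-0.074,0,-1,0.27,0,-0.098,0,-1,0.364,0,-0.112,0,-1,0.46,0,-0.117,0],
)

```text
time: 6.72
tool_pos: [0.5624, 0.165, 0.1399]
tool_rot: [-0.0, 0.726, 0.687, 0.0]
contact_force: [-0.2, -0.4, 0.3]
gripper_width: -0.0
grasp_force: 0.0
```

Call:
servo_tool(
  motion=[-1,0,0,0,0,-1,0,0,0,0],
)

```text
time: 6.98
tool_pos: [0.5623, 0.1642, 0.1398]
tool_rot: [0.0, 0.726, 0.687, 0.0]
contact_force: [-0.1, -0.1, 0.3]
gripper_width: -0.002
grasp_force: 0.0
```

The knob slipped out of the pads. I'll look.

```bash
cat > k.py <<'E'
from h import *
import sys
from scipy.optimize import least_squares
for n in ("scene","top"):
    im,d=eyes.grab_frame(n)
    v,u=np.indices(d.shape);w=pts(n,np.c_[u.ravel(),v.ravel()],d.ravel()).reshape(480,640,3)
    hsv=cv2.cvtColor(im,cv2.COLOR_RGB2HSV);H,S=hsv[:,:,0],hsv[:,:,1]
    m=((H<6)|(H>174))&(S>150)&(d>0)&(abs(w-[.56,.164,.15])<[.04,.1,.03]).all(2);p=w[m]
    print(n,m.sum())
    if m.sum()<5: continue
    c=eyes.camera_params(n)["pose"][:3,3];a=p.mean(0)
    f=least_squares(lambda q:np.linalg.norm(p-q,axis=1)-.014,a+.01*(a-c)/np.linalg.norm(a-c),loss="soft_l1",f_scale=.002);print(f.x)
    if n=="scene": save(cv2.resize(im[170:330,280:520],None,fx=3,fy=3),sys.argv[1])
E
python3 k.py pics/k1.png
```

```text
scene 66
[0.55934088 0.10968585 0.14554466]
top 77
[0.55791845 0.10976298 0.14493895]
```

View pics/k1.png

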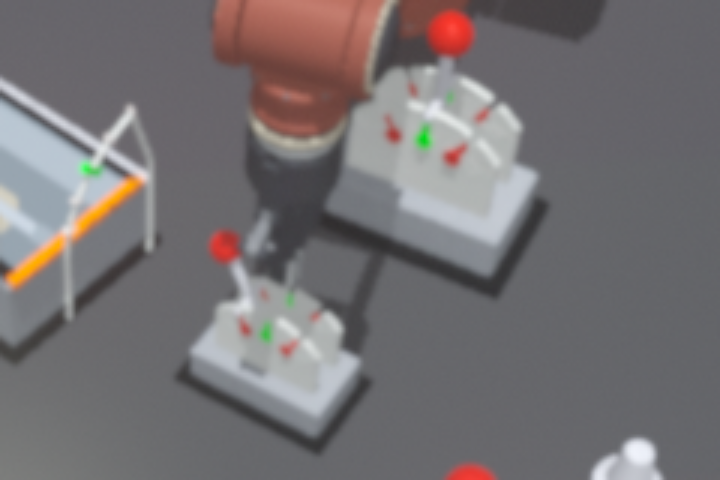

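The knob, crop pixel (225,247), is still in the red notch, and the shut fingers stand on its far side. I'll lift, open, return and regrip about 10 mm lower.

Call:
servo_tool(
  motion=[-1,0,0,-0.2,0,-1,0,0,-0.4,0,1,-0.15,0,-0.4,0,1,-0.3,0,-0.4,0,1,-0.46,0,-0.4,0],
)

```text
time: 7.7
tool_pos: [0.5582, 0.107, 0.1861]
tool_rot: [-0.001, 0.727, 0.687, -0.001]
contact_force: [-0.1, -0.1, 0.1]
gripper_width: 0.64
grasp_force: 0.0
```

Call:
servo_tool(
  motion=[1,0,0,0,0,1,0,0,0.15,0,1,0,0,0.3,0,1,0,0,0.45,0,1,0,0,0.61,0],
)

```text
time: 8.32
tool_pos: [0.5587, 0.1091, 0.1126]
tool_rot: [-0.0, 0.726, 0.687, -0.0]
contact_force: [-0.5, -0.7, -0.4]
gripper_width: 0.996
grasp_force: 0.0
```

Call:
servo_tool(
  motion=[-1,0,0,0,0,-1,0,0,0,0,-1,0,0,0,0,-1,0,0,0,0,-1,0,0,0,0],
)

```text
time: 8.95
tool_pos: [0.5591, 0.1087, 0.1158]
tool_rot: [0.0, 0.727, 0.687, -0.0]
contact_force: [-5.6, -1.3, 5.6]
gripper_width: 0.294
grasp_force: 58.5
```

Call:
servo_tool(
  motion=[-1,0.045,0,-0.023,0,-1,0.086,0,-0.042,0,-1,0.086,0,-0.042,0],
)

```text
time: 9.32
tool_pos: [0.5594, 0.1152, 0.1191]
tool_rot: [0.003, 0.727, 0.687, -0.004]
contact_force: [-2.8, -13.8, -1.0]
gripper_width: 0.298
grasp_force: 59.1
```

Call:
servo_tool(
  motion=[-1,0.02,0,-0.008,0,-1,0.04,0,-0.015,0,-1,0.04,0,-0.015,0],
)

```text
time: 9.7
tool_pos: [0.5599, 0.1215, 0.122]
tool_rot: [0.001, 0.727, 0.687, -0.002]
contact_force: [-3.3, -5.8, 4.8]
gripper_width: 0.297
grasp_force: 59.4
```

```bash
python3 k.py pics/k2.png
```

```text
scene 15
[0.56254043 0.11992059 0.15639794]
top 0
```

Call:
servo_tool(
  motion=[-1,0.025,0,-0.009,0,-1,0.05,0,-0.018,0,-1,0.075,0,-0.025,0,-1,0.097,0,-0.031,0,-1,0.12,0,-0.037,0],
)

```text
time: 10.42
tool_pos: [0.5608, 0.139, 0.1258]
tool_rot: [-0.0, 0.726, 0.687, 0.001]
contact_force: [-0.6, -0.2, -0.3]
gripper_width: 0.133
grasp_force: 0.0
```

Call:
servo_tool(
  motion=[-1,0,0,0,0,-1,0.023,0,-0.005,0,-1,0.046,0,-0.01,0,-1,0.07,0,-0.015,0],
)

```text
time: 10.92
tool_pos: [0.5614, 0.1469, 0.1278]
tool_rot: [0.0, 0.727, 0.687, 0.0]
contact_force: [-0.1, -1.2, -0.8]
gripper_width: -0.001
grasp_force: 0.0
```

The grip slips on the ball, so I'll push the knob with shut fingers from its outer side and let the detent take it in.

Call:
servo_tool(
  motion=[-1,0,0,-0.2,0,-1,0,0,-0.43,0,-1,-0.2,0,-0.43,0,-1,-0.4,0,-0.43,0,-1,-0.63,0,-0.43,0],
)

```text
time: 11.55
tool_pos: [0.5571, 0.0708, 0.1794]
tool_rot: [0.0, 0.726, 0.687, 0.0]
contact_force: [0.2, 1.0, -0.1]
gripper_width: -0.002
grasp_force: 0.0
```

Call:
servo_tool(
  motion=[-1,0,0,0,0,-1,0,0,0.15,0,-1,0,0,0.3,0,-1,0,0,0.43,0,-1,0,0,0.43,0],
)

```text
time: 12.18
tool_pos: [0.5553, 0.0716, 0.1247]
tool_rot: [-0.002, 0.726, 0.687, -0.002]
contact_force: [0.4, 0.2, 0.4]
gripper_width: 0.0
grasp_force: 0.0
```

```bash
python3 k.py pics/k3.png
```

```text
scene 78
[0.55758223 0.10892123 0.14629   ]
top 0
```

Call:
servo_tool(
  motion=[-1,0.08,0.01,0,0,-1,0.14,0.015,-0.02,0,-1,0.2,0.015,-0.04,0,-1,0.26,0.015,-0.055,0,-1,0.32,0.015,-0.07,0],
)

```text
time: 12.9
tool_pos: [0.5623, 0.1071, 0.1391]
tool_rot: [0.003, 0.727, 0.687, -0.001]
contact_force: [-1.3, -6.4, 6.3]
gripper_width: 0.001
grasp_force: 3.2
```

Call:
servo_tool(
  motion=[-1,0.04,0,-0.01,0,-1,0.08,0,-0.02,0,-1,0.12,0,-0.03,0,-1,0.16,0,-0.03,0,-1,0.16,0,-0.03,0],
)

```text
time: 13.52
tool_pos: [0.5618, 0.1291, 0.1393]
tool_rot: [-0.0, 0.726, 0.687, -0.0]
contact_force: [0.1, -0.7, 0.3]
gripper_width: -0.004
grasp_force: 0.0
```

```bash
python3 k.py pics/k4.png
```

```text
scene 75
[0.56137715 0.16451429 0.1598406 ]
top 0
```

The knob now stands upright at (0.561, 0.1645, 0.160), which is neutral. I'll back off, lift and go over the bar.

Call:
servo_tool(
  motion=[-1,-0.1,0,0,0,-1,-0.1,0,-0.3,0,-1,-0.1,0,-0.6,0,-1,-0.1,0,-0.85,0],
)

```text
time: 14.12
tool_pos: [0.5616, 0.1156, 0.2432]
tool_rot: [0.0, 0.727, 0.687, 0.0]
contact_force: [1.0, -0.5, 0.3]
gripper_width: -0.004
grasp_force: 0.0
```

Call:
servo_tool(
  motion=[1,-0.4,0.1,0,0,1,-0.8,0.25,0,0,1,-1,0.3,0,0],
)

```text
time: 14.5
tool_pos: [0.5908, -0.0083, 0.2417]
tool_rot: [0.0, 0.727, 0.686, -0.0]
contact_force: [0.6, -0.4, 0.6]
gripper_width: 0.636
grasp_force: 0.0
```

Call:
servo_tool(
  motion=[1,-0.4,0.1,0,0,1,-0.7,0.25,0,0,1,-0.8,0.27,0,0,1,-0.8,0.27,0,0.17,1,-0.8,0.27,0,0.17],
)

```text
time: 15.12
tool_pos: [0.6172, -0.1029, 0.2415]
tool_rot: [-0.0, 0.77, 0.638, -0.0]
contact_force: [-0.2, 0.1, 0.3]
gripper_width: 0.996
grasp_force: 0.0
```

```bash
cat > g.py <<'E'
from h import *
import sys
T=tool(); im,d=eyes.grab_frame("wrist"); save(im,sys.argv[1])
P=T@np.array(eyes.camera_params("wrist")["T_tool_cam"])
v,u=np.indices(d.shape);w=pts("wrist",np.c_[u.ravel(),v.ravel()],d.ravel(),P).reshape(480,640,3)
hsv=cv2.cvtColor(im,cv2.COLOR_RGB2HSV);H,S=hsv[:,:,0],hsv[:,:,1]
m=(H>=22)&(H<=33)&(S>150)&(d>0)&(w[:,:,2]>.12)&(abs(w[:,:,:2]-[.615,-.146])<.12).all(2);p=w[m]
a=np.linalg.svd(p-p.mean(0),full_matrices=False)[2][0];t=(p-p.mean(0))@a
e=p.mean(0)+np.outer([t.min(),t.max()],a);print(m.sum(),"ends",np.round(e,4),"zmax",np.percentile(p[:,2],95),"yaw",np.degrees(np.arctan(a[1]/a[0])))
print("tool",T[:3,3],"x,y",T[:2,0],T[:2,1]);print("mid in tool",np.linalg.inv(T)@np.r_[e.mean(0),1])
E
python3 g.py pics/g1.png; python3 k.py pics/k5.png
```

```text
3046 ends [[ 0.6025 -0.2089  0.1433]
 [ 0.6359 -0.0381  0.1435]] zmax 0.14523687967535237 yaw 78.9432161735875
tool [ 0.61720193 -0.10288822  0.24150154] x,y [0.18690438 0.98237809] [ 0.982378   -0.18690426]
mid in tool [-0.01989408  0.00585846  0.09812095  1.        ]
scene 74
[0.56132848 0.16527224 0.15996607]
top 92
[0.56201531 0.16426437 0.15919452]
```

Call:
servo_tool(
  motion=[1,-0.2,0.03,0,0,1,-0.35,0.048,0,0,1,-0.35,0.048,0.2,0,1,-0.35,0.048,0.4,0,1,-0.35,0.048,0.6,0],
)

```text
time: 15.9
tool_pos: [0.6153, -0.1454, 0.169]
tool_rot: [0.0, 0.771, 0.637, 0.0]
contact_force: [-0.1, -0.4, 0.2]
gripper_width: 1.0
grasp_force: 0.0
```

Call:
servo_tool(
  motion=[1,0,0,0.15,0,1,0,0,0.3,0,1,0,0,0.47,0,1,0,0,0.47,0],
)

```text
time: 16.4
tool_pos: [0.614, -0.1447, 0.1106]
tool_rot: [-0.002, 0.771, 0.637, -0.001]
contact_force: [0.2, 0.7, 0.3]
gripper_width: 1.001
grasp_force: 0.0
```

Call:
servo_tool(
  motion=[-1,0,0,0,0,-1,0,0,0,0,-1,0,0,0,0,-1,0,0,0,0,-1,0,0,0,0],
)

```text
time: 17.02
tool_pos: [0.6151, -0.1452, 0.1135]
tool_rot: [-0.0, 0.771, 0.637, -0.0]
contact_force: [-2.4, -0.4, 1.3]
gripper_width: 0.144
grasp_force: 58.3
```

Call:
servo_tool(
  motion=[-1,0,0,0,0,-1,0,0,0,0],
)

```text
time: 17.27
tool_pos: [0.6151, -0.1452, 0.1133]
tool_rot: [-0.0, 0.771, 0.637, -0.0]
contact_force: [-3.6, -0.4, 2.7]
gripper_width: 0.14
grasp_force: 58.4
```

Call:
servo_tool(
  motion=[-1,0,-0.021,-0.067,0,-1,0,-0.045,-0.133,0,-1,0,-0.073,-0.198,0,-1,0,-0.104,-0.26,0,-1,0,-0.139,-0.322,0],
)

```text
time: 17.9
tool_pos: [0.5994, -0.1421, 0.153]
tool_rot: [0.001, 0.771, 0.637, 0.001]
contact_force: [6.1, -0.0, -4.7]
gripper_width: 0.143
grasp_force: 58.3
```

Call:
servo_tool(
  motion=[-1,0,-0.037,-0.059,0,-1,0,-0.078,-0.117,0,-1,0,-0.122,-0.172,0,-1,0,-0.168,-0.225,0,-1,0,-0.217,-0.275,0],
)

```text
time: 18.52
tool_pos: [0.575, -0.1373, 0.1873]
tool_rot: [0.002, 0.771, 0.637, 0.002]
contact_force: [6.9, 0.6, -0.6]
gripper_width: 0.141
grasp_force: 58.3
```

Call:
servo_tool(
  motion=[-1,0,-0.052,-0.048,0,-1,0,-0.106,-0.093,0,-1,0,-0.162,-0.134,0,-1,0,-0.221,-0.173,0,-1,0,-0.281,-0.209,0],
)

```text
time: 19.15
tool_pos: [0.5432, -0.1311, 0.2142]
tool_rot: [0.004, 0.771, 0.637, 0.003]
contact_force: [8.1, 0.0, 2.4]
gripper_width: 0.139
grasp_force: 58.4
```

Call:
servo_tool(
  motion=[-1,0,0,0,0,-1,0,0,0,0,-1,0,0,0,0,-1,0,0,0,0],
)

```text
time: 19.65
tool_pos: [0.543, -0.1311, 0.2143]
tool_rot: [0.004, 0.771, 0.637, 0.003]
contact_force: [7.5, 0.0, 4.8]
gripper_width: 0.143
grasp_force: 59.5
```

```bash
python3 k.py pics/k6.png; python3 - <<'E'
from h import *
im,d=eyes.grab_frame("scene"); save(cv2.resize(im[150:310,180:420],None,fx=3,fy=3),"pics/e1.png")
h=np.array([.463,-.1155,.094]);X=np.array([.981,-.192,0]);Y=np.array([.192,.981,0])
for n in ("scene","top"):
    im,d=eyes.grab_frame(n)
    v,u=np.indices(d.shape);w=pts(n,np.c_[u.ravel(),v.ravel()],d.ravel()).reshape(480,640,3)-h
    hsv=cv2.cvtColor(im,cv2.COLOR_RGB2HSV);H,S=hsv[:,:,0],hsv[:,:,1];r=np.linalg.norm(w,axis=2)
    m=(H>=8)&(H<=19)&(S>150)&(d>0)&(r<.25)&(w[:,:,2]>.01);p=w[m];x,z=p@X,p[:,2]
    if m.sum()>5: print(n,"orange",m.sum(),"slope deg",np.degrees(np.arctan2(np.cov(x,z)[0,1],np.var(x))), np.degrees(np.median(np.arctan2(z,x))))
    m=(H>=22)&(H<=33)&(S>150)&(d>0)&(r<.25);p=w[m]
    if m.sum()>5: print(n,"yellow",m.sum(),np.median(p@X),np.median(p[:,2]),np.degrees(np.arctan2(np.median(p[:,2])-.005,np.median(p@X)))-15.85)
s=manip.state();g=np.array(s["tool_pos"])-h;print(s["tool_pos"],s["contact_force"],"rel tcp",g@X,g[2])
E
```

```text
scene 75
[0.56046111 0.16505407 0.15994073]
top 93
[0.56193807 0.1648106  0.15864057]
scene orange 66 slope deg 43.62031328393331 45.748887933717775
scene yellow 104 0.08299554315460446 0.14222483597963584 42.98385132502283
top orange 312 slope deg 43.665495925430676 45.7932913973734
top yellow 37 0.08098903550700438 0.14374382412234873 43.87657684719841
[ 0.54305933 -0.13108903  0.21433405] [7.61666451 0.15766692 4.24183217] rel tcp 0.08153129887650008 0.1203340521358919
```

View pics/e1.png

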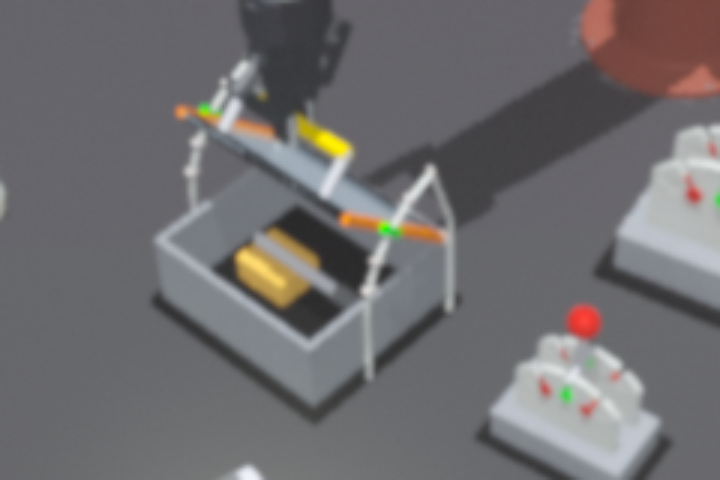

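The guard is held at about 44 degrees, with its orange edge at the green marks (crop pixels (208,110) and (390,230)). The lever knob at (583,322) is upright and the force is steady, so I'll hand in.

```bash
python3 -c "
from plant import job_done
print(job_done())"
```

```text
the job is handed in; nothing more can be done
None
```

I moved the lever to the green neutral notch and handed the job in with the gripper still holding the guard at about 44° (target 45°). The hand-in gave no verdict, and I made no final check of the block, tool holder and jar.

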